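Lock the filter box with its quarter-turn T-key

TASK

Take the T-head latch key (the one with the flat wing) out of the rack and pass its head lengthwise through the slot in the sloping lid of the filter box until its collar sits on the lid. Then turn it a quarter turn so that it locks, and let go of it. Leave the round-knobbed pin and everything else where it is.

Things in the scene. Friction and masses are not known exactly. Their poses are not given: they have to be found in the camera images.
- tkey: Plain steel T-head latch key, about 90 g, loose, upright in one of the two rack slots (which one varies). Origin: centre of the underside of its round collar (40 mm in diameter, 4 mm thick); z is its axis, up towards the wing; y runs along both the T-bar and the wing's width. Below the collar a shank, 10 mm in diameter, leads 16 mm down to the T-bar.
- wing (a point): Centre of the key's flat wing, the part to grip, 29 mm above the key's origin. The wing is 12 mm thick (key x), 36 mm wide (key y), 36 mm high: z 11 to 47 mm above the origin, on a neck 12 mm in diameter. Axes as the key's.
- thead (a point): Centre of the key's T-bar, 20 mm below the key's origin. The bar is 10 mm (key x) by 40 mm (key y) by 8 mm high: z -16 to -24 mm. Axes as the key's.
- door: Sloping lid of the sheet-metal filter box, fixed, rigid. Origin: centre of the slot mouth on its outer face, 150 mm above the table. z: outward normal, leaning 30 degrees from vertical, roughly towards the robot; y: level, along the slot; x: up the slope. Through-slot 16 mm (x) by 47 mm (y) in the 8 mm lid; the box is empty 70 mm deep below. The key can be turned either way in it.
- stand: Dark steel stand under the filter box, fixed; origin on the table below the centre of the lid. The lid is flat, 240 mm up the slope by 300 mm wide; its slot lies 80 mm from the middle towards +y, its hinges at the -y edge; its top edge is 210 mm above the table.
- rack: Plywood parts rack, fixed, 70 mm (x) by 170 mm (y) by 45 mm high; origin: centre of its underside. Two alike slots 18 mm (x) by 51 mm (y) through its 6 mm top, at y = +42 and -42 mm; key and pin hang in them, collars on the top; the key's y is along the rack's within 0.05 rad. Lift straight up by 30 mm or more to clear.
- pin: Plain steel pin of no use here: same collar and shank as the key but no T-bar, and a round knob 34 mm in diameter (z 12 to 40 above the collar's underside, its origin) in place of the wing. Leave it in its rack slot.
- reducer: Round galvanised duct reducer, 100 mm wide, 90 mm high, loose; origin at its underside. Leave it.
- tape: Ring of metal tape lying flat, 100 mm in diameter, 48 mm high, loose; origin at its underside. Leave it.
- wrench: Steel wrench lying flat, loose. Leave it.
- carton: Small carton, 90 x 130 x 60 mm, loose; origin at its underside. Leave it.
- strap: L-shaped steel hanger strap lying flat, 30 x 140 mm with a leg 50 mm high at its +y end, loose; origin at its underside. Leave it.
Mind the look-alikes: they are no part of the job. Leave any orange look-alike of the tkey alone.

How it is judged:
By the outcome, as a careful person would: the job done as asked, in the order asked, and still so for the second after the job is handed in, with the robot touching nothing.
It also fails if it takes over 51 s, if anything falls off the work surface, if the arm or the gripper's body presses on something with over 40 N, if the wrist force passes 120 N, or if a joint passes its speed limit or range.

ROBOT

A 6-joint arm with a two-finger parallel gripper is mounted at the origin on the work surface. World frame = base frame: x ahead of the robot, y to its left, z up, the work surface at z = 0. Lengths are in m, angles in degrees, forces in N, time in s.
With the tool pointing down it reaches from about 0.375 to 0.75 m from the base axis. Payload 9 kg.
Tool frame: the origin (TCP) lies where the fingers leave the gripper's body, on its centre line; the fingertips stand 73 mm ahead of it and the grasp point (between the pads) lies 54 mm ahead of it (robot.tip_reach is the distance from the TCP to the fingertips, in m); z points along the fingers, y is the line along which they close (so a half turn about z gives the same grasp; the last joint's range is limited). The gripper opens to 85 mm and grips with 20 to 120 N. Pads are 22 mm wide; open, the fingers measure 114 mm over their backs; the gripper's body (76 mm by 85 mm) begins 54 mm behind the grasp point. The pads swing forward as they close: fully open they stand 13 mm farther back than shut.
Start: joints at [-80.082, 5.964, 5.575, 89.605, 0, 77.527], TCP at [0.229, -0.555, 0.304] pointing down, gripper open.
Joint ranges: [-171.21, 171.21], [-48.23, 106.86], [-62.78, 66.21], [-105.2, 120.99], [-86.42, 89.51], [-180, 180]. Speed limits (degrees/s): [127.2, 127.2, 147.25, 180, 180, 180].

INTERFACE

Orientations are given as [roll, pitch, yaw] about the fixed x, y, z axes, in that order (R = Rz(yaw) Ry(pitch) Rx(roll)).
In Python, from plant import robot gives the robot as it stands. Calls block until the motion is done:
- robot.move_pose(position, orientation): joint-space move of the TCP to a pose.
- robot.line_to(position, vel=0.15, rotation=None, guard=None): straight line of the TCP; rotation=None keeps the orientation; vel is the mean speed in m/s. With guard (N) it stops when the force on the tool has changed by that much, and returns True; else False.
- robot.goto_joints(angles): joint-space move.
- robot.set_gripper(opening): finger opening in m; the grip force is fixed at half the most; returns when the fingers have stopped.
- robot.pause(seconds).
- robot.ik(position, orientation): joint angles nearest the present ones, or None.
- robot.observe(): the state.
- robot.grab_frame(name): name is "side" or "top"; returns the picture (400x640x3 uint8, blue, green, red); there is no depth.
- robot.get_calibration(name): a dict with "vertical_fov" (degrees; the focal length in pixels is half the picture's height over the tangent of half this angle, whatever the lens; pixels are square), "cx", "cy" (the principal point, pixels), "rvec" (rotation vector, rad) and "tvec" (3), from world to camera coordinates, as OpenCV has them. Camera axes: x right, y down, z forward; pixel columns grow to the right and rows downward; lengths in m; the calibration is good to about 2 mm. A picture is of the moment at which its call begins. get_calibration takes no time and is no camera call.
A pose or a line that the arm cannot do raises robot.IKError and nothing moves.
- robot.job_done(): hands the job in; it is judged then, once.
The state is a dict: "time": time; "q": joint angles; "qvel": joint speeds; "joint_torque": joint torques, N m; "tool_pos": TCP position; "tcp_rot": TCP orientation; "ft_force": force on the tool from outside, world axes, zero at the start; "torque": the same for the moment, N m; "gripper_width": finger opening in m; "gripper_force": force on a finger pad.
Only numpy, scipy, OpenCV 4.12 (cv2) and the standard library are available. Lean on these libraries where they do the work, as an engineer would, in place of code of your own. Each camera call takes 0.05 s, during which the arm holds its last target. There are 200 camera calls.

## Working session

There is one attempt and no reset: what is moved stays moved. The work goes in short steps, each a Python script; the robot and the scene stay as the last script left them, time stands still between calls to the robot, and variables do not carry over. Pictures are saved under pics/ and viewed, at most 10 in all, crops included, and the job is handed in when it is done.

```bash
ls; mkdir -p pics; python3 - <<'E'
from plant import robot
import cv2
for n in("side","top"):
    cv2.imwrite(f"pics/{n}0.png",robot.grab_frame(n)); print(n,robot.get_calibration(n))
o=robot.observe();print(o)
E
```

```text
pics
side {'vertical_fov': 52.15958350687482, 'cx': 319.8566740906235, 'cy': 199.97960855936657, 'rvec': array([ 0.63260533, -2.4225771 ,  1.40813002]), 'tvec': array([0.55138693, 0.16996606, 0.92846248])}
top {'vertical_fov': 51.22025092457555, 'cx': 317.4064040376147, 'cy': 203.691253099853, 'rvec': array([ 2.13091871, -2.15575811,  0.16506888]), 'tvec': array([0.10941837, 0.55777349, 0.87424752])}
{'time': 0.1, 'q': array([-8.00816117e+01,  5.99673706e+00,  5.53167997e+00,  8.96041943e+01,
        4.79488437e-05,  7.75270569e+01]), 'qvel': array([ 0.0532945 , -0.07886269,  0.03872157,  0.03837314, -0.02975835,
        0.06088776]), 'joint_torque': array([ 6.17998638e-03, -5.58210182e+01,  5.04719138e+01,  1.28885478e-02,
       -3.33337239e-04, -4.07593532e-06]), 'tool_pos': array([ 0.22853371, -0.5545458 ,  0.30318587]), 'tcp_rot': array([-1.79932393e+02, -1.50036229e-02,  2.23913225e+01]), 'ft_force': array([0.74706619, 0.29308993, 0.33037539]), 'torque': array([-0.01683409, -0.00909446, -0.05615223]), 'gripper_force': 0.0, 'gripper_width': 0.08520511022709727}
```

View pics/side0.png

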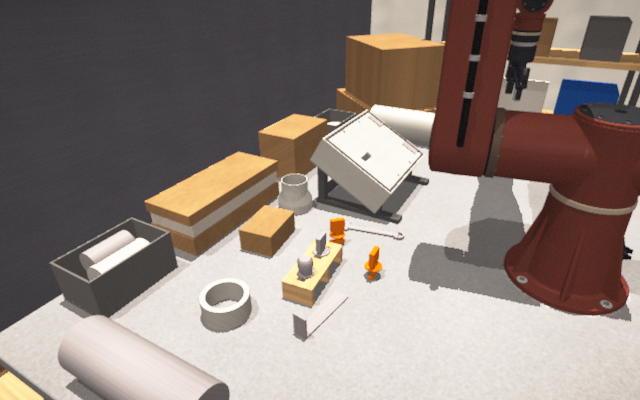

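View pics/top0.png

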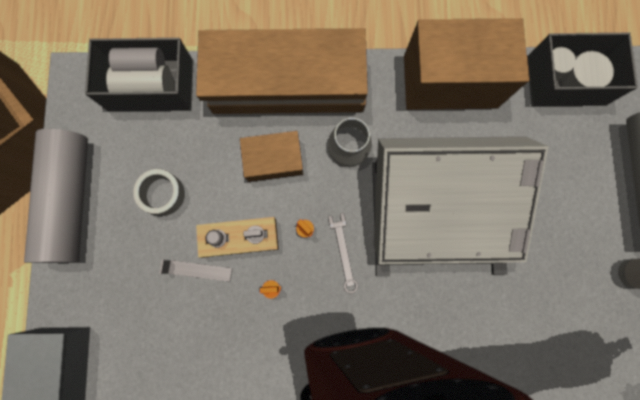

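The rack is at about (236,237) in the top view. The pin is in its left slot (215,238) and the grey winged key in its right slot (254,235). The lid slot is at (418,208), and the orange look-alikes are at (305,229) and (270,289). In the side view, the key is at (321,243) and the slot at (366,156).

```bash
cat > h.py <<'E'
import numpy as np, cv2
from plant import robot
from scipy.spatial.transform import Rotation as Ro
def cam(n):
    c=robot.get_calibration(n); R=cv2.Rodrigues(c["rvec"])[0]; return c,R,-R.T@c["tvec"],200/np.tan(np.radians(c["vertical_fov"]/2))
def ray(n,p):
    c,R,C,f=cam(n); d=R.T@np.array([(p[0]-c["cx"])/f,(p[1]-c["cy"])/f,1]); return C,d/np.linalg.norm(d)
def on_z(n,p,z):
    C,d=ray(n,p); return C+d*(z-C[2])/d[2]
def tri(p1,p2):
    C1,d1=ray("side",p1);C2,d2=ray("top",p2)
    s=np.linalg.lstsq(np.c_[d1,-d2],C2-C1,rcond=None)[0]; a,b=C1+s[0]*d1,C2+s[1]*d2
    return (a+b)/2,np.linalg.norm(a-b)
def proj(n,P):
    c,R,C,f=cam(n); v=R@np.asarray(P)+c["tvec"]; return np.array([c["cx"]+f*v[0]/v[2],c["cy"]+f*v[1]/v[2]])
E
python3 - <<'E'
from h import *
t=cv2.imread("pics/top0.png");s=cv2.imread("pics/side0.png")
hsv=cv2.cvtColor(t,cv2.COLOR_BGR2HSV)
m=cv2.inRange(hsv,(10,80,120),(30,255,255)); m[:205]=0;m[270:]=0;m[:,:185]=0;m[:,290:]=0
m=cv2.morphologyEx(m,cv2.MORPH_CLOSE,np.ones((25,25)))
r=cv2.minAreaRect(cv2.findNonZero(m)); print("rack",r)
B=[on_z("top",p,.045) for p in cv2.boxPoints(r)]; print(np.round(B,4)); print([np.linalg.norm(B[i]-B[i-1]) for i in range(4)],np.mean(B,0))
g=cv2.cvtColor(t,cv2.COLOR_BGR2GRAY)
m=(g<85).astype(np.uint8); m[:198]=0;m[219:]=0;m[:,:398]=0;m[:,440:]=0
r=cv2.minAreaRect(cv2.findNonZero(m)); print("slot",r); print(np.round([on_z("top",p,.15) for p in cv2.boxPoints(r)],4), on_z("top",r[0],.15))
gs=cv2.cvtColor(s,cv2.COLOR_BGR2GRAY)
m=(gs<85).astype(np.uint8); m[:148]=0;m[165:]=0;m[:,:356]=0;m[:,376:]=0
rs=cv2.minAreaRect(cv2.findNonZero(m)); print("slot side",rs, tri(rs[0],r[0]))
a=cv2.resize(t[195:275,185:320],None,fx=5,fy=5,interpolation=cv2.INTER_CUBIC)
cv2.imwrite("pics/c1.png",a)
a=np.vstack([cv2.resize(s[225:285,280:350],(560,480),interpolation=cv2.INTER_CUBIC)]); cv2.imwrite("pics/c2.png",a)
E
```

```text
rack ((236.22573852539062, 236.9401092529297), (32.528114318847656, 79.86434173583984), 83.8844985961914)
[[0.5148 0.3699 0.045 ]
 [0.5314 0.1975 0.045 ]
 [0.4611 0.1897 0.045 ]
 [0.4449 0.3602 0.045 ]]
[np.float64(0.07051000761247653), np.float64(0.17323204686254115), np.float64(0.07068401115336762), np.float64(0.17122285223813088)] [0.48807093 0.27931895 0.045     ]
slot ((418.0, 207.5), (22.0, 5.0), 0.0)
[[ 0.5282 -0.0697  0.15  ]
 [ 0.538  -0.0701  0.15  ]
 [ 0.5375 -0.1127  0.15  ]
 [ 0.5277 -0.1122  0.15  ]] [ 0.53285141 -0.09115858  0.15      ]Traceback (most recent call last):
  File "<stdin>", line 13, in <module>
cv2.error: OpenCV(4.12.0) /io/opencv/modules/imgproc/src/convhull.cpp:143: error: (-215:Assertion failed) total >= 0 && (depth == CV_32F || depth == CV_32S) in function 'convexHull'
```

```bash
python3 - <<'E'
from h import *
t=cv2.imread("pics/top0.png");s=cv2.imread("pics/side0.png")
for p,z in(((380,263),.09),((525,263),.09),((543,150),.21),((384,150),.21)): print(p,on_z("top",p,z).round(4))
for p in((.5329,-.0912,.15),(.492,.2375,.092)): print(proj("side",p),proj("top",p))
a=cv2.resize(t[210:265,185:290],(630,330),interpolation=cv2.INTER_CUBIC)
b=cv2.resize(s[225:275,290:350],(420,350),interpolation=cv2.INTER_CUBIC)
c=cv2.resize(s[145:168,350:382],(320,230),interpolation=cv2.INTER_CUBIC)
o=np.zeros((590,740,3),np.uint8); o[:230,420:740]=c; o[:0+230,0:0]=0
o[260:590,0:630]=a; o[:230,:276]=cv2.resize(b,(276,230)); cv2.imwrite("pics/c1.png",o)
cv2.imwrite("pics/lid.png",cv2.resize(t[135:280,370:555],(740,580),interpolation=cv2.INTER_CUBIC))
E
```

```text
(380, 263) [ 0.428 -0.023  0.09 ]
(525, 263) [ 0.4246 -0.3186  0.09  ]
(543, 150) [ 0.6279 -0.31    0.21  ]
(384, 150) [ 0.6312 -0.0194  0.21  ]
[366.4321528  155.77425497] [418.0201958  207.47488323]
[322.19529202 234.35938137] [252.31016171 233.02534852]
```

View pics/c1.png

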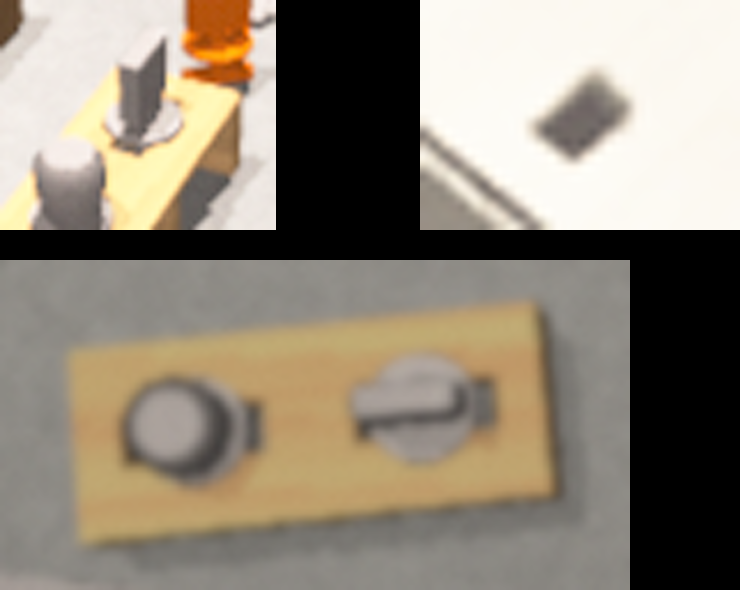

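View pics/lid.png

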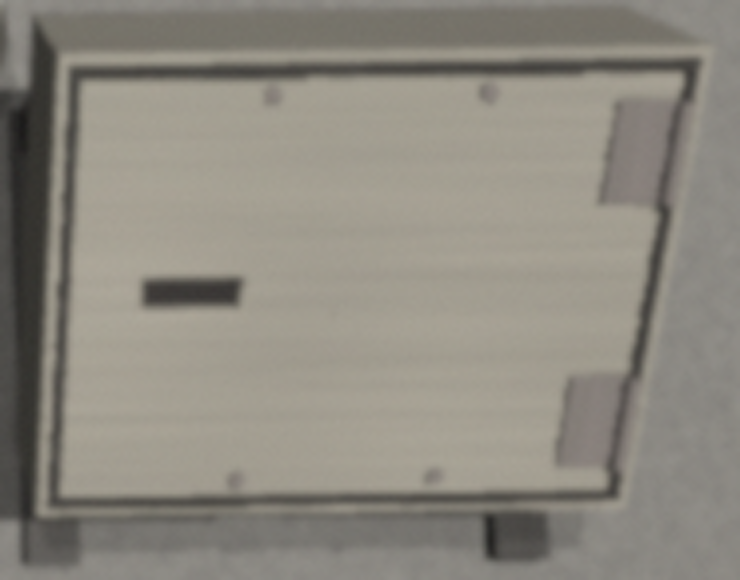

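The key sits on the predicted slot of the rack, with its wing along the rack. The side view of the slot agrees with the prediction to under 1 px. The lid's edges give a yaw of about 0.3°. Next I plan the poses, check IK, and move above the key.

```bash
cat >> h.py <<'E'
GR=.054+.030          # TCP above key origin along key z
def tool(Rk,flip):    # tool orientation gripping a key with rotation Rk
    y=Rk[:,0]*(1-2*flip); z=-Rk[:,2]; return Ro.from_matrix(np.c_[np.cross(y,z),y,z]).as_euler("xyz",degrees=True)
KEY=np.array([.492,.2375,.045]); KYAW=4.6
SLOT=np.array([.533,-.0912,.15]); LYAW=.3
RK=Ro.from_euler("z",KYAW,degrees=True).as_matrix()
RL=Ro.from_euler("ZY",[LYAW,-30],degrees=True).as_matrix()
def spin(a): return RL@Ro.from_euler("z",a,degrees=True).as_matrix()
def at(o,R,h=0): return o+R[:,2]*(GR+h)
E
python3 - <<'E'
from h import *
print("collar",on_z("top",(254.75,234.25),.049),"wing",on_z("top",(252.25,232.25),.092), "RLz",RL[:,2])
for f in(0,1):
    for n,p,R in [("pre",at(KEY,RK,.1),RK),("grasp",at(KEY,RK),RK)]+[(f"ins{a} {h}",at(SLOT,RL,h),spin(a)) for a in(0,90,-90,180) for h in(0,.08)]:
        q=robot.ik(p,tool(R,f)); print(f,n,None if q is None else np.round(q))
E
```

```text
collar [0.49288981 0.23883549 0.049     ] wing [0.49359618 0.23764258 0.092     ] RLz [-0.49999315 -0.00261798  0.8660254 ]
0 pre [ 12.  -3. -12.  82.   0.  97.]
0 grasp [ 12.  -1. -20.  71.   0.  97.]
0 ins0 0 [-33. -47. -50.  62.  16.  60.]
0 ins0 0.08 None
0 ins90 0 [-33. -47. -50.  62.  16. -30.]
0 ins90 0.08 None
0 ins-90 0 [-33. -47. -50.  62.  16. 150.]
0 ins-90 0.08 None
0 ins180 0 [ -33.  -47.  -50.   62.   16. -120.]
0 ins180 0.08 None
1 pre [ 12.  -3. -12.  82.   0. -83.]
1 grasp [ 12.  -1. -20.  71.   0. -83.]
1 ins0 0 [ -33.  -47.  -50.   62.   16. -120.]
1 ins0 0.08 None
1 ins90 0 [-33. -47. -50.  62.  16. 150.]
1 ins90 0.08 None
1 ins-90 0 [-33. -47. -50.  62.  16. -30.]
1 ins-90 0.08 None
1 ins180 0 [-33. -47. -50.  62.  16.  60.]
1 ins180 0.08 None
```

```bash
python3 - <<'E'
from h import *
# tilt g of tool about key x (wing plane), pivot at grasp point 30 mm above key origin
for g in(-50,-40,-30,-20,-10,0,10,20,30,40,50):
    r=[]
    for a in(0,90,-90):
        R=spin(a); Rt=R@Ro.from_euler("x",g,degrees=True).as_matrix()
        hs=[h for h in np.arange(0,.1,.004) if any(robot.ik(SLOT+R[:,2]*(.03+h)+Rt[:,2]*.054,tool(Rt,f)) is not None for f in(0,1))]
        r.append((a,round(min(hs),3),round(max(hs),3)) if hs else (a,None))
    print(g,r)
print([ (dz,robot.ik(at(SLOT,RL,.012)+[0,0,dz],tool(RL,0)) is not None) for dz in(0,.02,.04,.06,.08,.12)])
E
```

```text
-50 [(0, np.float64(0.0), np.float64(0.096)), (90, None), (-90, np.float64(0.0), np.float64(0.096))]
-40 [(0, np.float64(0.0), np.float64(0.036)), (90, None), (-90, np.float64(0.0), np.float64(0.096))]
-30 [(0, None), (90, None), (-90, np.float64(0.0), np.float64(0.096))]
-20 [(0, None), (90, None), (-90, np.float64(0.0), np.float64(0.096))]
-10 [(0, None), (90, None), (-90, np.float64(0.0), np.float64(0.096))]
0 [(0, np.float64(0.0), np.float64(0.008)), (90, np.float64(0.0), np.float64(0.008)), (-90, np.float64(0.0), np.float64(0.008))]
10 [(0, np.float64(0.0), np.float64(0.096)), (90, np.float64(0.0), np.float64(0.096)), (-90, None)]
20 [(0, np.float64(0.0), np.float64(0.096)), (90, np.float64(0.0), np.float64(0.096)), (-90, None)]
30 [(0, np.float64(0.0), np.float64(0.096)), (90, np.float64(0.0), np.float64(0.096)), (-90, None)]
40 [(0, np.float64(0.0), np.float64(0.096)), (90, np.float64(0.0), np.float64(0.096)), (-90, None)]
50 [(0, np.float64(0.0), np.float64(0.096)), (90, np.float64(0.0), np.float64(0.096)), (-90, None)]
[(0, False), (0.02, True), (0.04, True), (0.06, True), (0.08, True), (0.12, True)]
```

```bash
cat >> h.py <<'E'
KEY=np.array([.4928,.2380,.045])
def pose(o,R,h,g,f):   # TCP pose holding the key (origin o, rotation R) raised by h along its axis, tool tilted g about key x
    Rt=R@Ro.from_euler("x",g,degrees=True).as_matrix()
    return o+R[:,2]*(.03+h)+Rt[:,2]*.054, tool(Rt,f)
E
python3 - <<'E'
from h import *
for g in(15,20,25):
  for f in(0,1):
    print(g,f)
    for n,args in [("pre",(KEY,RK,.1)),("grasp",(KEY,RK,0))]+[(f"{a} {h}",(SLOT,spin(a),h)) for a,h in((0,.07),(0,.035),(0,0),(30,0),(60,0),(90,0),(90,.05))]:
        q=robot.ik(*pose(*args,g,f)); print("  ",n,None if q is None else np.round(q))
E
```

```text
15 0
   pre [  4.  -7. -16.  81.  15.  89.]
   grasp [  4.  -4. -24.  70.  15.  89.]
   0 0.07 [-45. -39. -38.  81.  32.  43.]
   0 0.035 [-43. -37. -40.  75.  31.  45.]
   0 0 [-42. -34. -41.  70.  31.  47.]
   30 0 [-38. -27. -35.  73.  24.  21.]
   60 0 [-33. -25. -31.  73.  15.  -4.]
   90 0 [-28. -26. -32.  71.   7. -28.]
   90 0.05 [-30. -31. -31.  77.   7. -29.]
15 1
   pre [  4.  -7. -16.  81.  15. -91.]
   grasp [  4.  -4. -24.  70.  15. -91.]
   0 0.07 [ -45.  -39.  -38.   81.   32. -137.]
   0 0.035 [ -43.  -37.  -40.   75.   31. -135.]
   0 0 [ -42.  -34.  -41.   70.   31. -133.]
   30 0 [ -38.  -27.  -35.   73.   24. -159.]
   60 0 [-33. -25. -31.  73.  15. 176.]
   90 0 [-28. -26. -32.  71.   7. 152.]
   90 0.05 [-30. -31. -31.  77.   7. 151.]
20 0
   pre [  1.  -7. -17.  81.  20.  86.]
   grasp [  1.  -4. -25.  71.  20.  86.]
   0 0.07 [-47. -34. -35.  84.  35.  38.]
   0 0.035 [-46. -31. -37.  79.  35.  41.]
   0 0 [-44. -28. -38.  73.  35.  43.]
   30 0 [-39. -20. -29.  77.  26.  17.]
   60 0 [-33. -18. -26.  77.  15.  -5.]
   90 0 [-27. -20. -27.  74.   5. -27.]
   
[... 503 characters left out ...]
.  71.  25.  83.]
   0 0.07 [-49. -27. -32.  88.  38.  33.]
   0 0.035 [-47. -25. -33.  82.  38.  35.]
   0 0 [-46. -22. -34.  77.  38.  38.]
   30 0 [-39. -14. -24.  81.  27.  14.]
   60 0 [-32. -11. -20.  81.  15.  -6.]
   90 0 [-25. -13. -21.  78.   2. -26.]
   90 0.05 [-27. -18. -20.  83.   2. -27.]
25 1
   pre [ -1.  -7. -18.  82.  25. -97.]
   grasp [ -1.  -4. -25.  71.  25. -97.]
   0 0.07 [ -49.  -27.  -32.   88.   38. -147.]
   0 0.035 [ -47.  -25.  -33.   82.   38. -145.]
   0 0 [ -46.  -22.  -34.   77.   38. -142.]
   30 0 [ -39.  -14.  -24.   81.   27. -166.]
   60 0 [-32. -11. -20.  81.  15. 174.]
   90 0 [-25. -13. -21.  78.   2. 154.]
   90 0.05 [-27. -18. -20.  83.   2. 153.]
```

```bash
python3 - <<'E'
from h import *
o=robot.observe(); robot.line_to(o["tool_pos"]+[0,0,.08],vel=.2)
p,r=pose(KEY,RK,.17,20,0); robot.move_pose(p,r); print(robot.observe()["time"])
robot.line_to(pose(KEY,RK,.07,20,0)[0],vel=.2)
o=robot.observe(); print(o["time"],o["tool_pos"]-pose(KEY,RK,.07,20,0)[0],o["ft_force"])
s=robot.grab_frame("side");t=robot.grab_frame("top")
cv2.imwrite("pics/pre.png",np.hstack([cv2.resize(s[150:300,270:420],(400,400)),cv2.resize(t[150:300,180:330],(400,400))]))
E
```

```text
3.6
4.25 [ 4.29753536e-04 -9.84544819e-05  1.01902391e-03] [-0.24704437  0.07137047  0.28686486]
```

View pics/pre.png

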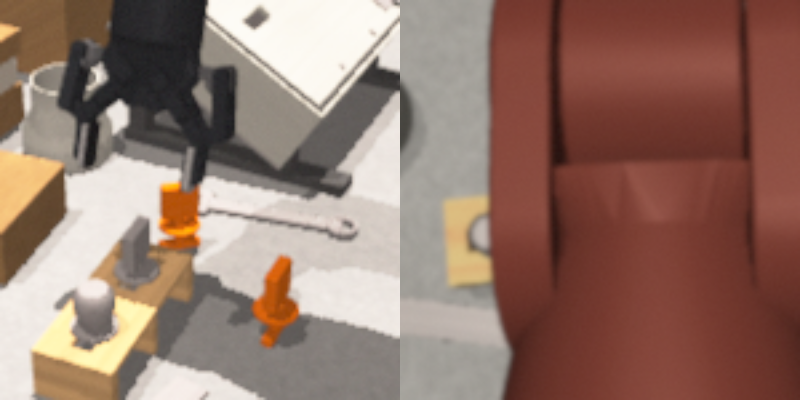

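In the side crop, the open fingers straddle the key's wing (at about (138,245)) with clearance. The orange keys and the pin are clear. Next I descend, grip and lift.

```bash
python3 - <<'E'
from h import *
hit=robot.line_to(pose(KEY,RK,0,20,0)[0],vel=.08,guard=15); print("hit",hit)
o=robot.observe(); print(o["time"],o["tool_pos"]-pose(KEY,RK,0,20,0)[0],o["ft_force"])
if not hit:
    robot.set_gripper(0); o=robot.observe(); print(o["time"],o["gripper_width"],o["gripper_force"],o["ft_force"],o["torque"])
    h=robot.line_to(pose(KEY,RK,.06,20,0)[0],vel=.08,guard=20); print("lift hit",h)
    o=robot.observe(); print(o["time"],o["tool_pos"],o["gripper_width"],o["gripper_force"],o["ft_force"])
    robot.line_to(pose(KEY,RK,.16,20,0)[0],vel=.2); s=robot.grab_frame("side")
    print(proj("side",KEY+[0,0,.16]),robot.observe()["time"])
    cv2.imwrite("pics/lift.png",cv2.resize(s[100:280,260:440],(600,600)))
E
```

```text
hit False
5.375 [3.85177676e-04 2.57529248e-05 5.88228767e-04] [ 0.22179127 -0.31907429 -0.19896807]
6.0417 0.011426504583430886 58.67591142654419 [-0.16319089 -0.7023765   2.0408197 ] [-0.30478513 -0.01510269 -0.01344364]
lift hit False
6.9417 [0.49403831 0.2195485  0.18523568] 0.011737320904614722 58.41070890426636 [ 1.75468954  0.37187319 -1.20878337]
[321.25272075 190.02734444] 7.6417
```

View pics/lift.png

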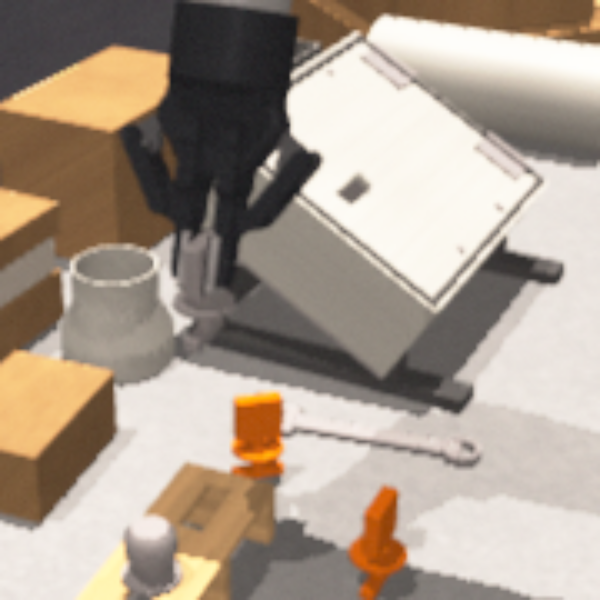

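The key is held upright. Its collar is at about px (321,190), as predicted, so its position in the grip is good. Next I move to the lid and insert under guard.

```bash
python3 - <<'E'
from h import *
R=spin(0)
P=lambda h: pose(SLOT,R,h,20,0)
robot.move_pose(*P(.09)); robot.line_to(P(.032)[0],vel=.1)
s=robot.grab_frame("side")
o=robot.observe();print(o["time"],o["ft_force"],(o["tool_pos"]-P(.032)[0])@R)
hit=robot.line_to(P(-.004)[0],vel=.03,guard=8)
o=robot.observe(); d=(o["tool_pos"]-P(0)[0])@R
print(hit,o["time"],"door-frame offset",d,"force",o["ft_force"]@R,o["torque"]@R,o["gripper_width"])
s2=robot.grab_frame("side")
cv2.imwrite("pics/ins.png",np.hstack([cv2.resize(x[100:200,310:410],(400,400),interpolation=cv2.INTER_CUBIC) for x in(s,s2)]))
E
```

```text
9.675 [-0.68330133  0.11304995  0.23499991] [4.19931611e-04 3.21139092e-05 5.39296746e-04]
True 10.6333 door-frame offset [-0.00014631  0.00020651  0.00089732] force [-1.79897281 -0.55318497  8.8481519 ] [0.0553846  0.73721045 0.29081634] 0.011070778978953477
```

View pics/ins.png

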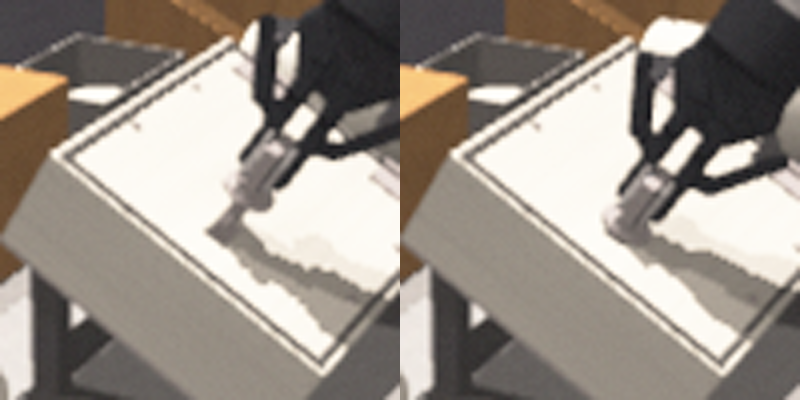

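Left: the bar entering the slot at (225,225). Right: the collar seated on the lid at (628,225), with 9 N contact within 1 mm of the predicted depth. Next is the quarter turn about the key axis.

```bash
python3 - <<'E'
from h import *
for a in range(10,91,10):
    p,r=pose(SLOT,spin(a),.0008,20,0)
    hit=robot.line_to(p,vel=.02,rotation=r,guard=25)
    o=robot.observe(); print(a,hit,round(o["time"],2),(o["ft_force"]@RL).round(1),(o["torque"]@RL).round(2),((o["tool_pos"]-p)@RL*1000).round(1))
    if hit: break
s=robot.grab_frame("side");print(o["gripper_width"],o["tcp_rot"])
cv2.imwrite("pics/turn.png",cv2.resize(s[100:200,310:410],(500,500),interpolation=cv2.INTER_CUBIC))
E
```

```text
10 False 11.03 [ 1.6 -1.7  3.4] [-0.3   0.17  0.12] [ 0.7 -0.1  0.1]
20 False 11.36 [ 1.  -1.3  4.9] [-0.28  0.18  0.12] [ 0.3 -0.   0.1]
30 False 11.68 [ 0.4 -2.   6.2] [-0.27  0.36  0.22] [0.2 0.1 0.1]
40 False 12.01 [ 1.1 -2.   7. ] [-0.21  0.46  0.2 ] [0.  0.1 0.1]
50 False 12.33 [-0.6 -1.9  8.1] [-0.22  0.63  0.2 ] [-0.1  0.1  0.1]
60 False 12.66 [-1.1 -1.2  9. ] [-0.09  0.75  0.28] [-0.2  0.1  0.1]
70 False 12.98 [-0.6 -1.8  8.9] [-0.18  0.92  0.26] [-0.2  0.1  0.1]
80 False 13.31 [-0.8 -1.9  9. ] [-0.26  0.96  0.25] [-0.3  0.   0.1]
90 False 13.63 [-0.9 -1.5  9.5] [-0.35  0.95  0.22] [-0.4  0.   0.1]
0.011035858985273041 [179.78615013  10.04908292 179.70998294]
```

View pics/turn.png

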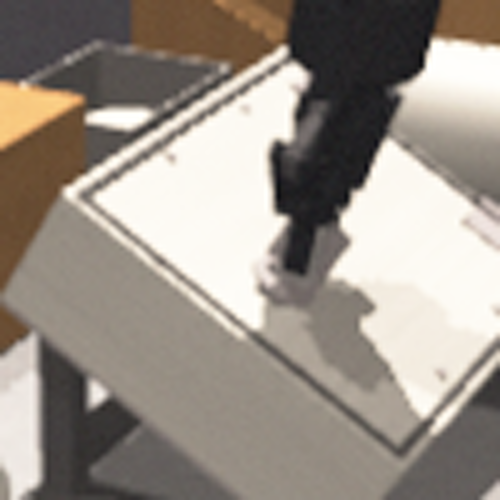

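The wing now runs up the slope, with only about 9 N of seating force. Next I release, retreat and check.

```bash
python3 - <<'E'
from h import *
robot.set_gripper(.085); o=robot.observe(); print(o["gripper_width"],o["ft_force"])
hit=robot.line_to(pose(SLOT,spin(90),.09,20,0)[0],vel=.1,guard=20); print(hit)
p=robot.observe()["tool_pos"]; robot.line_to(p+[0,0,.06],vel=.2)
q=robot.observe()["q"]; q[0]-=45; robot.goto_joints(q)
o=robot.observe(); print(o["time"],o["tool_pos"],o["ft_force"])
s=robot.grab_frame("side");t=robot.grab_frame("top")
cv2.imwrite("pics/end.png",np.vstack([np.hstack([cv2.resize(s[130:190,330:410],(400,300),interpolation=cv2.INTER_CUBIC),cv2.resize(t[175:235,380:460],(400,300),interpolation=cv2.INTER_CUBIC)]),np.hstack([cv2.resize(s[140:340,190:430],(360,300)),cv2.resize(t[100:300,120:413],(440,300))])]))
E
```

```text
0.0848210142722746 [ 1.29423585  0.06125355 -0.29724784]
False
17.2583 [ 0.26381805 -0.39216272  0.3661825 ] [ 0.58163775  0.28812631 -0.15370331]
```

View pics/end.png

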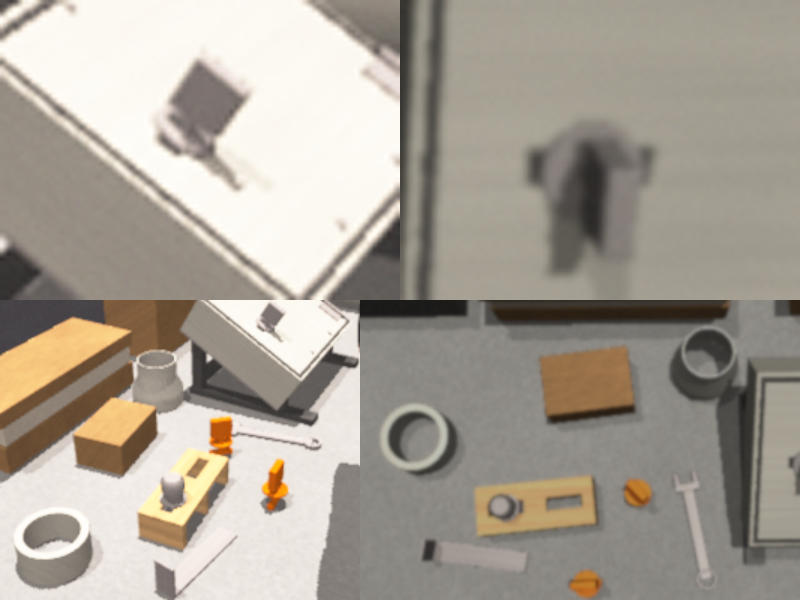

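The key is seated with its collar over the slot (top-right crop, at about (590,165)). Its wing runs up the slope at 90° to the slot, and the pin and everything else are where they were.

```bash
python3 -c "
from plant import robot
print(robot.job_done())"
```

```text
the job is handed in; nothing more can be done
None
```

The T-head latch key is through the lid slot with its collar seated, turned a quarter turn to lock and released. I handed the job in after about 17 s of robot time, with the pin and everything else left in place.

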